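# Close up the hot-food carrier before it goes in the van

## Robot

A 7-joint arm with a two-finger parallel gripper is mounted at the origin on the work surface. World frame = base frame: x ahead of the robot, y to its left, z up, the work surface at z = 0. Lengths are in m, angles in rad, forces in N, time in s.
With the tool pointing down it reaches from about 0.4 to 0.85 m from the base axis. Payload 10.4 kg.
Tool frame: the origin (TCP) lies midway between the tips of the shut fingers; the grasp point (between the pads) lies 19 mm behind it (r.tcp_to_grasp is the z of the grasp point in the tool frame, in m); z points along the fingers, x is the direction in which the jaws open and shut, and the axes are right-handed (so a half turn about z gives the same grasp; the last joint's range is limited). The gripper opens to 87 mm and grips with 3 to 60 N. Pads are 19 mm wide; open, the fingers measure 117 mm over their backs; the gripper's body (75 mm by 190 mm) begins 51 mm behind the grasp point.
Start: joints at [1.267, 0.332, -0.065, 1.46, 0.022, 1.35, -0.088], TCP at [0.173, -0.601, 0.223] pointing down, gripper open.
Joint ranges: [-2.6, 2.6], [-0.5, 2.12], [-1.47, 1.34], [0.16, 2.42], [-1.27, 4.41], [0.06, 2.06], [-2.6, 2.6]. Speed limits (rad/s): [2.22, 2.22, 2.79, 2.79, 3.14, 3.14, 3.14].

## Interface

Orientations are given as a unit quaternion [x, y, z, w].
In Python, from bench import r, camera, close_job gives the robot as it stands. The module is installed in compiled form; this text tells all that it offers.
- The arm moves only by the shell command python3 -m crank 'ROWS' [FORCE]. ROWS is JSON, a list of rows, each an object of numbers: "x", "y", "z": the shift along the tool's x, y, z scaled (see below); "ax", "ay", "az": the turn, a rotation vector about the tool's x, y, z scaled (see below); "claw": the closure, from -1 (fully open) to 1 (shut), so that 0 is half open. A call has exactly 5 rows; each row is the pose to reach, as a shift and turn from the pose commanded when the call began, along the tool's axes at that moment; what a row does not reach only later rows make up. The controller multiplies each number of a shift by 1 m and each number of a turn by 2 rad. A row lasts 1/12 s, in which the tool goes at most 41.7 mm and 7.16 degrees, less where a joint would pass 70% of its speed; a pose out of reach is approached as far as the arm can. A call with a number of a shift or a turn outside -1 to 1 is refused whole. A call with a gripper value outside its range is refused whole. The fingers move at their own pace and stop on an object; FORCE is the grip in N (left out, the last holds). Time passes only in rows, so rows that repeat a pose let the fingers close, or fill a call up. It gives the time, the measured TCP pose, the force and the opening at its end, in the units of the state.
- r.read_state(): the state, without advancing time (a new reading comes with each control period).
- camera(name): name is "side" or "top" or "wrist"; returns a dict with "color" (480x640x3 uint8, blue, green, red), "fx", "fy", "cx", "cy" (pixels), "eye" and "orientation" of the camera in the world. Camera axes: x right, y down, z forward; pixel columns grow to the right and rows downward; lengths in m; the calibration is good to about 2 mm. A picture is of the moment at which its call begins. There is no depth.
- close_job(): hands the job in, once; it reports no verdict.
The state is a dict: "time": time; "joint_positions": joint angles; "joint_vel": joint speeds; "joint_torque": joint torques, N m; "ee_pos": TCP position; "eef_rot": TCP orientation; "ft_force": force on the tool from outside, world axes, zero at the start; "torque": the same for the moment, N m; "width": finger opening in m.
Only numpy, scipy, OpenCV 4.12 (cv2) and the standard library are available. Lean on these libraries where they do the work, as an engineer would, in place of code of your own. Each camera call takes 0.05 s, during which the arm holds its last target. There are 200 camera calls.

## Task

Get the insulated food carrier ready to travel: press down the three snap tabs around its lid (the one towards you, the one on the far side, and the one opposite the dial) until each has clicked down, and then turn the vent dial on its sloping side clockwise until it clicks past its detent into the closed position. Do the tabs before the dial, leave the jar, the can and the carton where they are, and let go of everything at the end.

Things in the scene. Friction and masses are not known exactly. Their poses are not given: they have to be found in the camera images.
- carrier_ref (a point): grey insulated food carrier, heavy, stays put: 200 mm wide, 215 mm deep, 173 mm high, with its lid already on and a front part that slopes down; this dial side faces the robot's right (-y) and up to 0.6 rad away from it. Point on the table under the carrier's middle; x = from the dial side to the opposite side, y = towards its robot side, z = up.
- tab_near_press (a point): press point of the near (robot-side) snap tab: black flap 70 mm wide, 45 long, 6 thick, hinged on the lid's robot-side edge. Point on its upper face, 33 mm outward from the hinge axis and 3 mm above it (square to the flap). x = outward along the flap, y = along the hinge (pressing turns it about +y), z = out of the upper face; moves with the flap. Hinge axis 158 mm above the table.
- tab_near (a joint): robot-side snap tab, rad: 0 = raised (slopes up and outward, 34 degrees above level), grows as pressed down, stop at 0.60 = level. From about 0.1 it resists (up to about 12 N straight down at the press point), clicks over at about 0.42, then pulls itself to the stop and stays; let go before that it is not engaged. Starts at 0 to 0.08.
- tab_far_press (a point): press point of the far snap tab: black flap 70 mm wide, 45 long, 6 thick, hinged on the lid's far edge. Point on its upper face, 33 mm outward from the hinge axis and 3 mm above it (square to the flap). x = outward along the flap, y = along the hinge (pressing turns it about +y), z = out of the upper face; moves with the flap. Hinge axis 158 mm above the table.
- tab_far (a joint): far snap tab, rad: 0 = raised (slopes up and outward, 34 degrees above level), grows as pressed down, stop at 0.60 = level. From about 0.1 it resists (up to about 12 N straight down at the press point), clicks over at about 0.42, then pulls itself to the stop and stays; let go before that it is not engaged. Starts at 0 to 0.08.
- tab_opposite_press (a point): press point of the opposite snap tab: black flap 70 mm wide, 45 long, 6 thick, hinged on the lid's rear (opposite the dial) edge. Point on its upper face, 33 mm outward from the hinge axis and 3 mm above it (square to the flap). x = outward along the flap, y = along the hinge (pressing turns it about +y), z = out of the upper face; moves with the flap. Hinge axis 158 mm above the table.
- tab_opposite (a joint): rear (opposite the dial) snap tab, rad: 0 = raised (slopes up and outward, 34 degrees above level), grows as pressed down, stop at 0.60 = level. From about 0.1 it resists (up to about 12 N straight down at the press point), clicks over at about 0.42, then pulls itself to the stop and stays; let go before that it is not engaged. Starts at 0 to 0.08.
- dial_grip (a point): vent dial on the sloping side: black disc 80 mm across, with a grip bar across it 78 mm long, 18 thick, 36 high above the disc, a white line on one end. Point on the dial's axis inside the bar, 22 mm above the disc face, 14 mm below the bar's top. x = along the bar to the white line; y = across it; z = dial's axis, out of the slope, 40 degrees from vertical down the slope. Turns with the dial.
- dial_closed (a point): the wider of two small raised marks on the fixed aluminium ring (100 mm across) around the dial: the bar's white line points at it when the dial is closed; the narrow mark is open.
- dial (a joint): vent dial, rad: 0 = open, grows as turned clockwise seen from outside, looking at the slope; stop at 1.35 = closed. Easy at first, from about 0.75 it resists with up to about 0.28 N m, clicks over its detent at about 1.13, is then pulled to the stop and stays; let go before the click it may spring partly back. Starts at 0 to 0.2.
- jar_mid (a point): glass food jar with metal cap, 72 mm across, 110 mm high. It stands loose on the table near the carrier; leave it alone. Origin at its centre, half-way up.
- can_mid (a point): food can, 74 mm across, 100 mm high. It stands loose on the table near the carrier; leave it alone. Origin at its centre, half-way up.
- carton_mid (a point): plain cardboard carton, 60 x 110 mm, 90 mm high. It stands loose on the table near the carrier; leave it alone. Origin at its centre, half-way up.

How it is judged:
On the way, in this order (a step that is already met when the one before it is completed fails the run):
1. all three tabs are clicked down while the dial is not yet past its detent (value of joint each of tab_near, tab_far, tab_opposite above 0.55 rad and value of joint dial below 1.1 rad), for 0.2 s.
2. the dial is turned past its detent to closed (value of joint dial above 1.25 rad), for 0.2 s.
At the end, for the whole second after the job is handed in: all three tabs are down (each joint above 0.55 of 0.60 rad), the dial is past its detent at closed (joint above 1.25 of 1.35 rad), and the jar, can and carton are each within 30 mm of where they stood (value of joint each of tab_near, tab_far, tab_opposite above 0.55 rad and value of joint dial above 1.25 rad and distance of each of jar_mid, can_mid, carton_mid from where it was at the start of the episode below 0.03 m); the robot touches nothing.
It fails at once if the jar is shoved more than 30 mm or knocked over (distance of jar_mid from where it was at the start of the episode above 0.03 m or angle between jar_mid's own z axis and vertical above 0.5 rad).
It fails at once if the can is shoved more than 30 mm or knocked over (distance of can_mid from where it was at the start of the episode above 0.03 m or angle between can_mid's own z axis and vertical above 0.5 rad).
It fails at once if the carton is shoved more than 30 mm or knocked over (distance of carton_mid from where it was at the start of the episode above 0.03 m or angle between carton_mid's own z axis and vertical above 0.5 rad).
It also fails if it takes over 58 s, if anything falls off the work surface, if the arm or the gripper's body presses on something with over 40 N, if the wrist force passes 120 N, or if a joint passes its speed limit or range.

## Working session

There is one attempt and no reset: what is moved stays moved. The work goes in short steps, Python scripts to look and compute and a shell command to move; the robot and the scene stay as the last step left them, time stands still between calls to the robot, and variables do not carry over. Pictures are saved under pics/ and viewed, about 8 in all and at most 12, crops included, and the job is handed in when it is done.

```bash
mkdir -p pics; python3 - <<'E'
from bench import r,camera
import cv2,json,numpy as np
print(r.read_state(), r.tcp_to_grasp)
ims=[]
for n in("side","top"):
    c=camera(n); cv2.imwrite(f"pics/{n}0.png",c["color"])
    print(n,{k:c[k] for k in c if k!="color"})
E
```

```text
{'time': 0.0, 'joint_positions': array([ 1.26739535,  0.33289354, -0.06468063,  1.46095751,  0.02159702,
        1.34990452, -0.08849145]), 'joint_vel': array([ 1.04886909e-04, -4.72102171e-04,  2.46351159e-04, -1.94858579e-04,
       -1.02695532e-03, -6.36693115e-04, -8.07304465e-05]), 'joint_torque': array([-5.85537055e-04, -6.23259902e+01,  2.40615837e-02, -3.89899278e+01,
       -6.14486821e-02,  3.97028332e-02,  1.26800146e-04]), 'ee_pos': array([ 0.17307641, -0.60014355,  0.22173263]), 'eef_rot': array([ 7.99104232e-01, -6.01192056e-01, -6.07327919e-04, -4.11897653e-04]), 'ft_force': array([-0.53166607, -0.29095701,  0.54807992]), 'torque': array([ 0.04962871, -0.00446176, -0.05070372]), 'width': 0.08692140456885163} -0.0187
side {'fx': 442.5846859491787, 'fy': 442.5846859491787, 'cx': 317.734854996008, 'cy': 239.04140007116345, 'eye': array([ 0.52613751, -0.76152402,  0.59954145]), 'orientation': array([ 0.87143307, -0.01190121,  0.01079063, -0.49025129])}
top {'fx': 475.66352074399146, 'fy': 475.66352074399146, 'cx': 318.5748910343987, 'cy': 238.96873402071893, 'eye': array([0.46879615, 0.01362953, 1.12440764]), 'orientation': array([ 0.71185919, -0.70042149,  0.03677522, -0.03624658])}
```

View pics/side0.png

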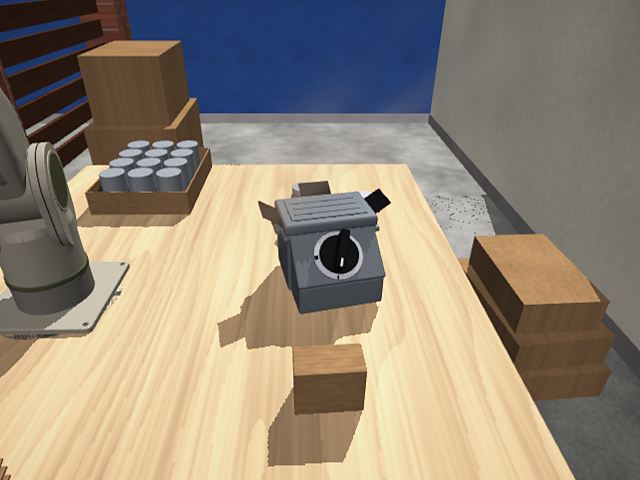

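View pics/top0.png

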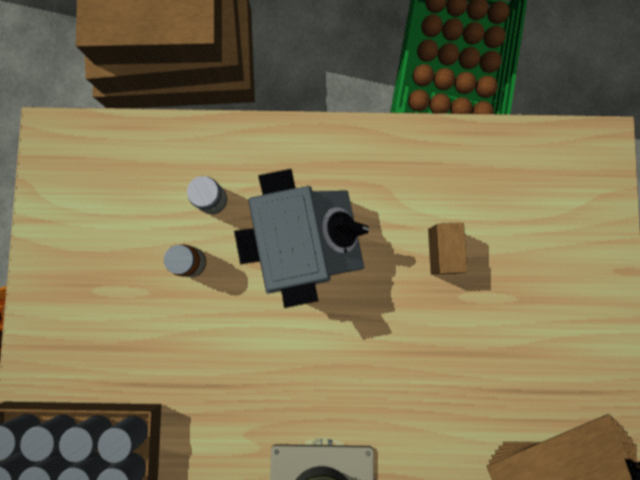

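The carrier sits at about pixel (300,240) in the top view. The tabs are at (300,295) near, (277,182) far and (246,246) opposite, and the dial is at (342,229). The jar and can are on the left at (183,260) and (206,195), and the carton is at (448,248). In the side view the white line points down the slope at (341,262). The marks are at about (338,277) and (316,258).

```bash
cat > h.py <<'E'
import numpy as np,cv2
from scipy.spatial.transform import Rotation as R
from bench import r,camera
def ray(c,p):
    d=R.from_quat(c["orientation"]).as_matrix()@np.array([(p[0]-c["cx"])/c["fx"],(p[1]-c["cy"])/c["fy"],1.0])
    return np.array(c["eye"]),d
def plane(c,p,z):
    e,d=ray(c,p); return e+d*(z-e[2])/d[2]
def proj(c,P):
    q=R.from_quat(c["orientation"]).as_matrix().T@(np.array(P)-c["eye"])
    return np.array([c["fx"]*q[0]/q[2]+c["cx"],c["fy"]*q[1]/q[2]+c["cy"]])
def tri(c1,p1,c2,p2):
    (a,u),(b,v)=ray(c1,p1),ray(c2,p2)
    s=np.linalg.lstsq(np.c_[u,-v],b-a,rcond=None)[0]
    A,B=a+u*s[0],b+v*s[1]; return (A+B)/2,np.linalg.norm(A-B)
E
python3 - <<'E'
from h import *
c=camera("top");im=c["color"]
m=(im.max(2)<35).astype(np.uint8)*255
m[:, :150]=0;m[:160]=0;m[330:]=0;m[:,400:]=0
for k in cv2.findContours(m,0,2)[0]:
    if cv2.contourArea(k)>60:
        q=cv2.minAreaRect(k); print("dark",q, [plane(c,p,.172).round(3) for p in cv2.boxPoints(q)], plane(c,q[0],.172).round(3))
for n,p,z in(("jar",(183,260),.11),("can",(206,195),.10),("cart",(440,248),.09)): print(n,plane(c,p,z).round(3))
a=cv2.resize(im[160:320,225:385],(400,400),interpolation=2)
s=camera("side");b=cv2.resize(s["color"][170:320,250:400],(600,600),interpolation=2)
a=cv2.resize(im[160:320,225:375],(0,0),fx=3.7,fy=3.7,interpolation=2)
cv2.imwrite("pics/crop_s.png",b);cv2.imwrite("pics/crop_t.png",a)
E
```

```text
dark ((299.15386962890625, 294.26922607421875), (18.238798141479492, 33.535858154296875), 78.69007110595703) [array([0.467, 0.087, 0.172]), array([0.481, 0.022, 0.172]), array([0.446, 0.014, 0.172]), array([0.432, 0.079, 0.172])] [0.456 0.051 0.172]
dark ((246.73077392578125, 245.65383911132812), (32.55527877807617, 18.04268455505371), 78.69007110595703) [array([0.58 , 0.183, 0.172]), array([0.588, 0.148, 0.172]), array([0.524, 0.133, 0.172]), array([0.516, 0.168, 0.172])] [0.552 0.158 0.172]
dark ((343.4024658203125, 227.87806701660156), (34.67057800292969, 32.64031982421875), 51.34019470214844) [array([0.597, 0.012, 0.172]), array([ 0.639, -0.039,  0.172]), array([ 0.585, -0.084,  0.172]), array([ 0.543, -0.033,  0.172])] [ 0.591 -0.036  0.172]
dark ((276.5000305175781, 181.5), (18.04268455505371, 31.77081298828125), 78.69007110595703) [array([0.695, 0.137, 0.172]), array([0.709, 0.074, 0.172]), array([0.673, 0.066, 0.172]), array([0.659, 0.129, 0.172])] [0.684 0.101 0.172]
jar [0.524 0.302 0.11 ]
can [0.668 0.261 0.1  ]
cart [ 0.561 -0.252  0.09 ]
```

View pics/crop_s.png

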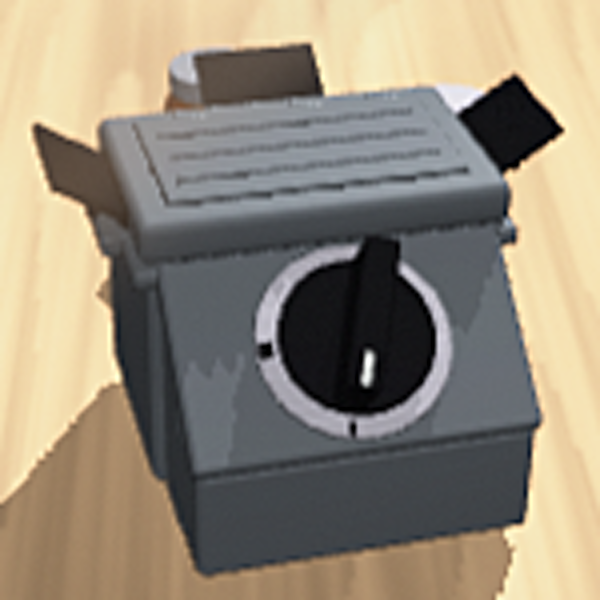

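View pics/crop_t.png

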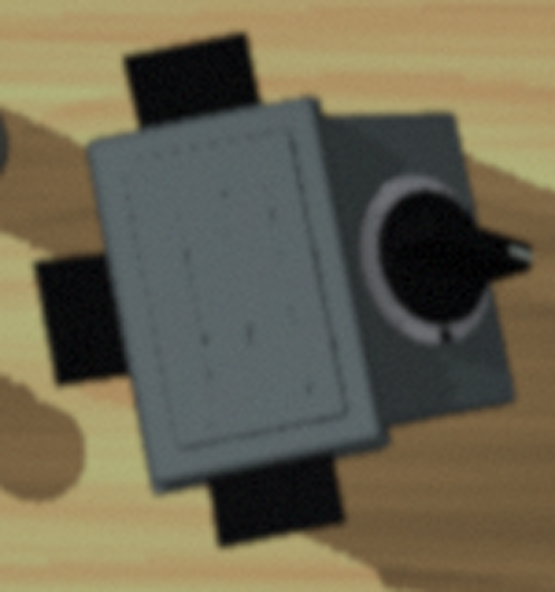

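The close views show the ring centre at about side pixel (338,255) and top pixel (340,230). The narrow (open) mark is below the dial and the wide (closed) mark is to its left. The white line is at side (341.7,262) and top (365.5,229). Next I triangulate the dial and work out the first move.

```bash
cat >> h.py <<'E'
YAW=np.deg2rad(12.3)
Y=np.array([-np.cos(YAW),-np.sin(YAW),0]);Z=np.array([0,0,1.]);X=np.cross(Y,Z)
def go(P,xa,za,s=None):
    "shift and turn (move units) from current pose to TCP P, tool x=xa, z=za"
    s=s or r.read_state(); A=R.from_quat(s["eef_rot"]); za=za/np.linalg.norm(za); xa=xa-za*(xa@za); xa/=np.linalg.norm(xa)
    B=R.from_matrix(np.c_[xa,np.cross(za,xa),za])
    print("shift",(A.inv().apply(np.array(P)-s["ee_pos"])).round(4),"turn",((A.inv()*B).as_rotvec()/2).round(4))
n=-X*np.sin(np.deg2rad(40))+Z*np.cos(np.deg2rad(40)); dn=-X*np.cos(np.deg2rad(40))-Z*np.sin(np.deg2rad(40))
E
python3 - <<'E'
from h import *
t=camera("top");s=camera("side")
C,e=tri(t,(339.9,230.3),s,(338.3,255));print("ringC",C.round(4),e)
L,e2=tri(t,(365.5,228.9),s,(341.75,262));print("line",L.round(4),e2)
m,e3=tri(t,(345.5,250.7),s,(316.4,257.5));print("closedmark",m.round(4),e3)
v=L-C;print("n,down,left comps",v@n,v@dn,v@Y, "mark",(m-C)@n,(m-C)@dn,(m-C)@Y)
print("X",X,"Y",Y,"n",n)
st=r.read_state();print("tool axes",R.from_quat(st["eef_rot"]).as_matrix().round(3))
for sg in(1,-1): go([.4515,.0493,.25],sg*X,-Z)
E
```

```text
ringC [ 0.5928 -0.0314  0.1184] 0.0007420419010948666
line [ 0.5946 -0.0841  0.1374] 0.0013253230942441717
closedmark [ 0.5491 -0.0436  0.1212] 0.0006516152407101232
n,down,left comps 0.04789566599650493 0.027457970100165825 0.009481109068142113 mark 0.0038364923394316893 0.00020921267681652195 0.045256661343652624
X [-0.21303039  0.97704557  0.        ] Y [-0.97704557 -0.21303039  0.        ] n [ 0.13693329 -0.62803279  0.76604444]
tool axes [[ 0.277 -0.961 -0.   ]
 [-0.961 -0.277  0.   ]
 [-0.     0.    -1.   ]]
shift [-0.5472 -0.4475 -0.0275] turn [-3.0000e-04  0.0000e+00 -1.5377e+00]
shift [-0.5472 -0.4475 -0.0275] turn [0.     0.0002 0.0331]
```

```bash
python3 -m crank '[{"x":-0.027,"y":-0.022,"z":-0.02,"az":0.007,"claw":1},{"x":-0.055,"y":-0.045,"z":-0.03,"az":0.014,"claw":1},{"x":-0.082,"y":-0.067,"z":-0.03,"az":0.02,"claw":1},{"x":-0.11,"y":-0.09,"z":-0.03,"az":0.027,"claw":1},{"x":-0.137,"y":-0.112,"z":-0.03,"az":0.033,"claw":1}]' 20
python3 -m crank '[{"x":-0.027,"y":-0.022,"claw":1},{"x":-0.055,"y":-0.045,"claw":1},{"x":-0.082,"y":-0.067,"claw":1},{"x":-0.11,"y":-0.09,"claw":1},{"x":-0.137,"y":-0.112,"claw":1}]'
python3 - <<'E'
from h import *
print(r.read_state()["joint_positions"].round(2))
go([.4515,.0493,.25],-X,-Z)
E
```

```text
[ 1.27  0.33 -0.06  1.46  0.02  1.35 -0.09]
shift [-0.5472 -0.4475 -0.0275] turn [0.     0.0002 0.0331]schema error: expected keys x, y, z, ax, ay, az, claw
schema error: expected keys x, y, z, ax, ay, az, claw
```

```bash
python3 -m crank '[{"x":-0.027,"y":-0.022,"z":-0.02,"ax":0,"ay":0,"az":0.007,"claw":1},{"x":-0.055,"y":-0.045,"z":-0.03,"ax":0,"ay":0,"az":0.014,"claw":1},{"x":-0.082,"y":-0.067,"z":-0.03,"ax":0,"ay":0,"az":0.02,"claw":1},{"x":-0.11,"y":-0.09,"z":-0.03,"ax":0,"ay":0,"az":0.027,"claw":1},{"x":-0.137,"y":-0.112,"z":-0.03,"ax":0,"ay":0,"az":0.033,"claw":1}]' 20
python3 -m crank '[{"x":-0.027,"y":-0.022,"z":0,"ax":0,"ay":0,"az":0,"claw":1},{"x":-0.055,"y":-0.045,"z":0,"ax":0,"ay":0,"az":0,"claw":1},{"x":-0.082,"y":-0.067,"z":0,"ax":0,"ay":0,"az":0,"claw":1},{"x":-0.11,"y":-0.09,"z":0,"ax":0,"ay":0,"az":0,"claw":1},{"x":-0.137,"y":-0.112,"z":0,"ax":0,"ay":0,"az":0,"claw":1}]'
python3 - <<'E'
from h import *
print(r.read_state()["joint_positions"].round(2))
go([.4515,.0493,.25],-X,-Z)
E
```

```text
time: 0.72
ee_pos: [0.2434, -0.4362, 0.2528]
eef_rot: [0.779, -0.627, 0.0, 0.0]
ft_force: [2.3, 0.2, 1.2]
width: 0.0612
time: 1.13
ee_pos: [0.3236, -0.2784, 0.2527]
eef_rot: [0.779, -0.627, 0.0, 0.0]
ft_force: [1.8, 0.0, -0.6]
width: 0.0284
[ 0.98 -0.11 -0.34  1.88 -0.04  1.36 -0.71]
shift [-0.2928 -0.1948  0.0025] turn [-0.     -0.0004  0.0001]
```

```bash
python3 -m crank '[{"x":-0.03,"y":-0.02,"z":0,"ax":0,"ay":0,"az":0,"claw":1},{"x":-0.06,"y":-0.04,"z":0,"ax":0,"ay":0,"az":0,"claw":1},{"x":-0.09,"y":-0.06,"z":0,"ax":0,"ay":0,"az":0,"claw":1},{"x":-0.12,"y":-0.08,"z":0,"ax":0,"ay":0,"az":0,"claw":1},{"x":-0.14,"y":-0.093,"z":0,"ax":0,"ay":0,"az":0,"claw":1}]'
python3 -m crank '[{"x":-0.03,"y":-0.02,"z":0,"ax":0,"ay":0,"az":0,"claw":1},{"x":-0.06,"y":-0.04,"z":0,"ax":0,"ay":0,"az":0,"claw":1},{"x":-0.09,"y":-0.06,"z":0,"ax":0,"ay":0,"az":0,"claw":1},{"x":-0.12,"y":-0.08,"z":0,"ax":0,"ay":0,"az":0,"claw":1},{"x":-0.12,"y":-0.08,"z":0,"ax":0,"ay":0,"az":0,"claw":1}]'
python3 - <<'E'
from h import *
print(r.read_state()["joint_positions"].round(2))
go([.4515,.0493,.25],-X,-Z)
c=camera("wrist");cv2.imwrite("pics/w1.png",c["color"]);print(c["eye"],c["orientation"])
print("press pt px",proj(c,[.4515,.0493,.178]))
E
```

```text
time: 1.55
ee_pos: [0.385, -0.1202, 0.2529]
eef_rot: [0.78, -0.626, 0.0, -0.0]
ft_force: [0.4, -0.5, 0.0]
width: 0.0013
time: 1.97
ee_pos: [0.438, 0.0176, 0.2531]
eef_rot: [0.781, -0.624, 0.0, -0.001]
ft_force: [-0.6, 0.3, -0.4]
width: 0.0004
[ 0.7  -0.08 -0.79  1.84 -0.06  1.36 -1.42]
shift [-0.0279 -0.0201  0.0032] turn [-0.0012  0.0006  0.0041]
[0.50437736 0.03251079 0.4159044 ] [ 0.77534185 -0.61899644 -0.07873617  0.09741171]
press pt px [280.59206071 219.09819035]
```

View pics/w1.png

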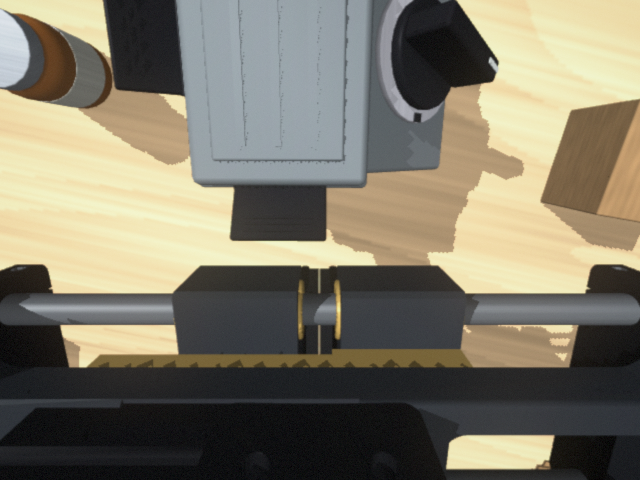

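The wrist view shows the near tab's flap spanning (232–326, 187–240). My projected press point (281,219) falls on it, so the measurement agrees. Pressing next.

```bash
python3 -m crank '[{"x":-0.015,"y":-0.01,"z":0.0,"ax":-0.001,"ay":0,"az":0.004,"claw":1},{"x":-0.027,"y":-0.02,"z":0.01,"ax":-0.001,"ay":0,"az":0.004,"claw":1},{"x":-0.027,"y":-0.02,"z":0.03,"ax":-0.001,"ay":0,"az":0.004,"claw":1},{"x":-0.027,"y":-0.02,"z":0.05,"ax":-0.001,"ay":0,"az":0.004,"claw":1},{"x":-0.027,"y":-0.02,"z":0.06,"ax":-0.001,"ay":0,"az":0.004,"claw":1}]'
python3 - <<'E'
from h import *
go([.4515,.0493,.16],-X,-Z)
E
python3 -m crank '[{"x":0,"y":0,"z":0.008,"ax":0,"ay":0,"az":0,"claw":1},{"x":0,"y":0,"z":0.015,"ax":0,"ay":0,"az":0,"claw":1},{"x":0,"y":0,"z":0.02,"ax":0,"ay":0,"az":0,"claw":1},{"x":0,"y":0,"z":0.025,"ax":0,"ay":0,"az":0,"claw":1},{"x":0,"y":0,"z":0.025,"ax":0,"ay":0,"az":0,"claw":1}]'
python3 - <<'E'
from h import *
go([.4515,.0493,.16],-X,-Z)
E
```

```text
time: 2.43
ee_pos: [0.4495, 0.0404, 0.1905]
eef_rot: [0.776, -0.631, -0.001, 0.002]
ft_force: [0.1, 0.2, 0.1]
width: 0.0004
shift [-0.0083 -0.004   0.0305] turn [ 0.0022  0.     -0.0044]
time: 2.85
ee_pos: [0.4504, 0.041, 0.1672]
eef_rot: [0.776, -0.631, -0.001, 0.001]
ft_force: [0.1, -0.9, 1.2]
width: 0.0004
shift [-0.0079 -0.0028  0.0072] turn [ 0.0011 -0.0001 -0.0042]
```

```bash
python3 -m crank '[{"x":-0.004,"y":-0.001,"z":0.003,"ax":0,"ay":0,"az":-0.004,"claw":1},{"x":-0.008,"y":-0.002,"z":0.005,"ax":0,"ay":0,"az":-0.004,"claw":1},{"x":-0.008,"y":-0.002,"z":0.007,"ax":0,"ay":0,"az":-0.004,"claw":1},{"x":-0.008,"y":-0.002,"z":0.009,"ax":0,"ay":0,"az":-0.004,"claw":1},{"x":-0.008,"y":-0.002,"z":0.009,"ax":0,"ay":0,"az":-0.004,"claw":1}]'
python3 - <<'E'
from h import *
go([.4515,.0493,.16],-X,-Z)
c=camera("wrist");t=camera("side")
cv2.imwrite("pics/w2.png",np.hstack([cv2.resize(c["color"],(400,300)),cv2.resize(t["color"][150:300,220:420],(400,300))]))
E
```

```text
time: 3.27
ee_pos: [0.4512, 0.0508, 0.1611]
eef_rot: [0.779, -0.627, -0.0, 0.001]
ft_force: [-12.9, -0.4, 33.1]
width: 0.0003
shift [ 0.0015 -0.      0.0011] turn [ 0.0008 -0.0004  0.0006]
```

View pics/w2.png

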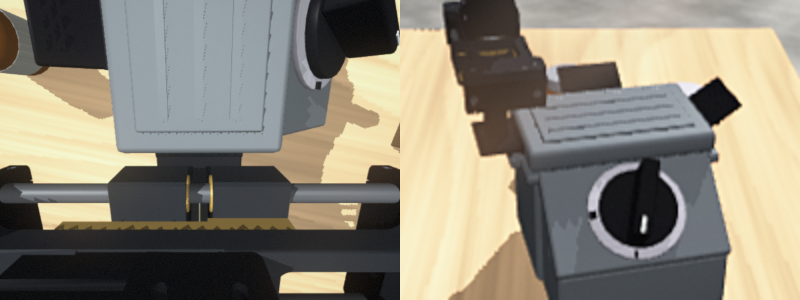

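The side view shows the fingertips on the near flap. With z = 0.161, which is flap-level, and 33 N, it is at its stop. I lift and move to the far tab.

```bash
python3 -m crank '[{"x":0,"y":0,"z":-0.03,"ax":0,"ay":0,"az":0,"claw":1},{"x":0,"y":0,"z":-0.07,"ax":0,"ay":0,"az":0,"claw":1},{"x":0,"y":-0.03,"z":-0.085,"ax":0,"ay":0,"az":0,"claw":1},{"x":0,"y":-0.065,"z":-0.085,"ax":0,"ay":0,"az":0,"claw":1},{"x":0,"y":-0.10,"z":-0.085,"ax":0,"ay":0,"az":0,"claw":1}]'
python3 -m crank '[{"x":0,"y":-0.035,"z":0,"ax":0,"ay":0,"az":0,"claw":1},{"x":0,"y":-0.07,"z":0,"ax":0,"ay":0,"az":0,"claw":1},{"x":0,"y":-0.105,"z":0,"ax":0,"ay":0,"az":0,"claw":1},{"x":0,"y":-0.14,"z":0,"ax":0,"ay":0,"az":0,"claw":1},{"x":0,"y":-0.14,"z":0,"ax":0,"ay":0,"az":0,"claw":1}]'
python3 - <<'E'
from h import *
c=camera("top");im=c["color"]
print(r.read_state()["joint_positions"].round(2))
go([.6875,.1022,.19],-X,-Z)
E
```

```text
time: 3.78
ee_pos: [0.5509, 0.0706, 0.2454]
eef_rot: [0.778, -0.628, 0.002, 0.0]
ft_force: [-0.1, 0.1, 1.4]
width: 0.0005
time: 4.2
ee_pos: [0.6889, 0.102, 0.2388]
eef_rot: [0.779, -0.627, -0.003, 0.001]
ft_force: [0.8, -0.2, -1.3]
width: 0.0005
[ 0.28  0.6  -0.8   1.18  0.41  1.52 -1.8 ]
shift [ 0.0001 -0.0009  0.05  ] turn [0.0025 0.0014 0.0003]
```

```bash
python3 -m crank '[{"x":0,"y":0,"z":0.02,"ax":0,"ay":0,"az":0,"claw":1},{"x":0,"y":0,"z":0.035,"ax":0,"ay":0,"az":0,"claw":1},{"x":0,"y":0,"z":0.048,"ax":0,"ay":0,"az":0,"claw":1},{"x":0,"y":0,"z":0.056,"ax":0,"ay":0,"az":0,"claw":1},{"x":0,"y":0,"z":0.063,"ax":0,"ay":0,"az":0,"claw":1}]'
python3 -m crank '[{"x":0,"y":0,"z":0.005,"ax":0,"ay":0,"az":0,"claw":1},{"x":0,"y":0,"z":0.01,"ax":0,"ay":0,"az":0,"claw":1},{"x":0,"y":0,"z":0.014,"ax":0,"ay":0,"az":0,"claw":1},{"x":0,"y":0,"z":0.017,"ax":0,"ay":0,"az":0,"claw":1},{"x":0,"y":0,"z":0.017,"ax":0,"ay":0,"az":0,"claw":1}]'
python3 - <<'E'
from h import *
go([.6875,.1022,.161],-X,-Z)
E
```

```text
time: 4.67
ee_pos: [0.6849, 0.1005, 0.1798]
eef_rot: [0.779, -0.627, -0.0, 0.001]
ft_force: [0.1, -0.0, 2.0]
width: 0.0006
time: 5.08
ee_pos: [0.6848, 0.1006, 0.1624]
eef_rot: [0.779, -0.627, -0.001, 0.001]
ft_force: [0.2, 0.4, 0.4]
width: 0.0005
shift [-0.001  -0.003   0.0014] turn [ 0.0015 -0.0001  0.0001]
```

```bash
python3 -m crank '[{"x":0,"y":-0.001,"z":0.001,"ax":0,"ay":0,"az":0,"claw":1},{"x":0,"y":-0.002,"z":0.002,"ax":0,"ay":0,"az":0,"claw":1},{"x":0,"y":-0.003,"z":0.003,"ax":0,"ay":0,"az":0,"claw":1},{"x":0,"y":-0.003,"z":0.004,"ax":0,"ay":0,"az":0,"claw":1},{"x":0,"y":-0.003,"z":0.004,"ax":0,"ay":0,"az":0,"claw":1}]'
python3 - <<'E'
from h import *
go([.5503,.1625,.25],Y,-Z)
go([.5503,.1625,.25],-Y,-Z)
go([.5503,.1625,.25],-X,-Z)
E
```

```text
time: 5.5
ee_pos: [0.6876, 0.1014, 0.1614]
eef_rot: [0.779, -0.627, -0.0, 0.001]
ft_force: [-10.1, -2.5, 17.4]
width: 0.0007
shift [-0.0889  0.1214 -0.0883] turn [ 6.000e-04 -1.300e-03  7.854e-01]
shift [-0.0889  0.1214 -0.0883] turn [ 1.300e-03  6.000e-04 -7.854e-01]
shift [-0.0889  0.1214 -0.0883] turn [ 0.0012 -0.0004 -0.    ]
```

```bash
python3 -m crank '[{"x":0,"y":0,"z":-0.03,"ax":0,"ay":0,"az":0,"claw":1},{"x":0,"y":0,"z":-0.06,"ax":0,"ay":0,"az":0.06,"claw":1},{"x":0,"y":0.01,"z":-0.088,"ax":0,"ay":0,"az":0.12,"claw":1},{"x":-0.02,"y":0.03,"z":-0.088,"ax":0,"ay":0,"az":0.18,"claw":1},{"x":-0.04,"y":0.05,"z":-0.088,"ax":0,"ay":0,"az":0.24,"claw":1}]'
python3 - <<'E'
from h import *
go([.5503,.1625,.23],Y,-Z)
E
python3 -m crank '[{"x":0,"y":0,"z":0,"ax":0,"ay":0,"az":0.06,"claw":1},{"x":0,"y":0,"z":0,"ax":0,"ay":0,"az":0.12,"claw":1},{"x":0,"y":0,"z":0,"ax":0,"ay":0,"az":0.18,"claw":1},{"x":0,"y":0,"z":0,"ax":0,"ay":0,"az":0.24,"claw":1},{"x":0,"y":0,"z":0,"ax":0,"ay":0,"az":0.3,"claw":1}]'
python3 - <<'E'
from h import *
print(r.read_state()["joint_positions"].round(2))
go([.5503,.1625,.23],Y,-Z)
E
```

```text
time: 5.92
ee_pos: [0.6315, 0.1297, 0.2488]
eef_rot: [-0.604, 0.797, -0.0, 0.001]
ft_force: [-0.1, 1.0, 0.3]
width: 0.0002
shift [-0.0096  0.087   0.0188] turn [-1.000e-04  6.000e-04  5.413e-01]
time: 6.33
ee_pos: [0.6292, 0.1297, 0.2399]
eef_rot: [-0.424, 0.906, -0.0, -0.01]
ft_force: [-0.4, -0.2, -1.6]
width: 0.0004
[-0.11  0.39 -0.22  1.36  0.09  1.43 -2.6 ]
shift [0.0252 0.0815 0.011 ] turn [ 0.0009 -0.0098  0.3302]
```

Joint 7 is at its limit in this direction, so I turn the other way. That also leaves it room for turning the dial later.

```bash
python3 -m crank '[{"x":0,"y":0,"z":0,"ax":0,"ay":-0.005,"az":-0.06,"claw":1},{"x":0,"y":0,"z":0,"ax":0,"ay":-0.01,"az":-0.12,"claw":1},{"x":0,"y":0,"z":0,"ax":0,"ay":-0.01,"az":-0.18,"claw":1},{"x":0,"y":0,"z":0,"ax":0,"ay":-0.01,"az":-0.24,"claw":1},{"x":0,"y":0,"z":0,"ax":0,"ay":-0.01,"az":-0.3,"claw":1}]'
python3 -m crank '[{"x":0,"y":0,"z":0,"ax":0,"ay":0,"az":-0.06,"claw":1},{"x":0,"y":0,"z":0,"ax":0,"ay":0,"az":-0.12,"claw":1},{"x":0,"y":0,"z":0,"ax":0,"ay":0,"az":-0.18,"claw":1},{"x":0,"y":0,"z":0,"ax":0,"ay":0,"az":-0.24,"claw":1},{"x":0,"y":0,"z":0,"ax":0,"ay":0,"az":-0.3,"claw":1}]'
python3 -m crank '[{"x":0,"y":0,"z":0,"ax":0,"ay":0,"az":-0.06,"claw":1},{"x":0,"y":0,"z":0,"ax":0,"ay":0,"az":-0.12,"claw":1},{"x":0,"y":0,"z":0,"ax":0,"ay":0,"az":-0.18,"claw":1},{"x":0,"y":0,"z":0,"ax":0,"ay":0,"az":-0.24,"claw":1},{"x":0,"y":0,"z":0,"ax":0,"ay":0,"az":-0.3,"claw":1}]'
python3 - <<'E'
from h import *
print(r.read_state()["joint_positions"].round(2))
go([.5503,.1625,.23],-Y,-Z)
E
```

```text
time: 6.75
ee_pos: [0.6291, 0.1303, 0.2397]
eef_rot: [-0.676, 0.737, 0.007, -0.001]
ft_force: [-0.6, 0.3, -0.1]
width: 0.0004
time: 7.17
ee_pos: [0.6292, 0.1301, 0.2397]
eef_rot: [0.864, -0.504, -0.007, -0.001]
ft_force: [0.6, 0.1, 0.2]
width: -0.0001
time: 7.58
ee_pos: [0.6292, 0.1301, 0.2396]
eef_rot: [0.974, -0.227, -0.006, -0.003]
ft_force: [-0.6, -0.6, -0.2]
width: 0.0004
[ 0.09  0.41 -0.5   1.35  0.18  1.43 -0.85]
shift [-0.085   0.0058  0.0107] turn [-0.0038  0.0057 -0.3359]
```

```bash
python3 -m crank '[{"x":-0.02,"y":0,"z":0,"ax":-0.001,"ay":0.002,"az":-0.06,"claw":1},{"x":-0.045,"y":0,"z":0,"ax":-0.002,"ay":0.004,"az":-0.12,"claw":1},{"x":-0.065,"y":0.003,"z":0,"ax":-0.003,"ay":0.006,"az":-0.18,"claw":1},{"x":-0.085,"y":0.006,"z":0,"ax":-0.004,"ay":0.006,"az":-0.24,"claw":1},{"x":-0.085,"y":0.006,"z":0.005,"ax":-0.004,"ay":0.006,"az":-0.3,"claw":1}]'
python3 - <<'E'
from h import *
go([.5503,.1625,.19],-Y,-Z)
E
```

```text
time: 8.0
ee_pos: [0.5479, 0.1656, 0.2372]
eef_rot: [0.997, 0.073, 0.001, 0.0]
ft_force: [1.3, -0.5, 0.7]
width: 0.0004
shift [0.0019 0.0034 0.0473] turn [ 0.0004 -0.0008 -0.0339]
```

```bash
python3 -m crank '[{"x":0.001,"y":0.002,"z":0.02,"ax":0,"ay":-0.001,"az":-0.02,"claw":1},{"x":0.002,"y":0.003,"z":0.035,"ax":0,"ay":-0.001,"az":-0.034,"claw":1},{"x":0.002,"y":0.003,"z":0.048,"ax":0,"ay":-0.001,"az":-0.034,"claw":1},{"x":0.002,"y":0.003,"z":0.056,"ax":0,"ay":-0.001,"az":-0.034,"claw":1},{"x":0.002,"y":0.003,"z":0.061,"ax":0,"ay":-0.001,"az":-0.034,"claw":1}]'
python3 -m crank '[{"x":0,"y":0,"z":0.005,"ax":0,"ay":0,"az":0,"claw":1},{"x":0,"y":0,"z":0.01,"ax":0,"ay":0,"az":0,"claw":1},{"x":0,"y":0,"z":0.014,"ax":0,"ay":0,"az":0,"claw":1},{"x":0,"y":0,"z":0.016,"ax":0,"ay":0,"az":0,"claw":1},{"x":0,"y":0,"z":0.016,"ax":0,"ay":0,"az":0,"claw":1}]'
python3 - <<'E'
from h import *
go([.5503,.1625,.161],-Y,-Z)
E
```

```text
time: 8.42
ee_pos: [0.5527, 0.1604, 0.1744]
eef_rot: [0.995, 0.102, -0.001, 0.0]
ft_force: [-4.9, 0.7, 14.6]
width: 0.0003
time: 8.83
ee_pos: [0.5533, 0.1607, 0.1613]
eef_rot: [0.995, 0.102, 0.0, 0.001]
ft_force: [-8.1, -1.3, 21.2]
width: 0.0004
shift [-0.0026 -0.0024  0.0003] turn [ 0.0005 -0.0001 -0.0051]
```

```bash
python3 -m crank '[{"x":0,"y":0,"z":-0.03,"ax":0,"ay":0,"az":0,"claw":0.5},{"x":0,"y":0,"z":-0.07,"ax":0,"ay":0,"az":0,"claw":-1},{"x":0,"y":0,"z":-0.11,"ax":0,"ay":0,"az":0,"claw":-1},{"x":0,"y":-0.02,"z":-0.14,"ax":0,"ay":0,"az":0,"claw":-1},{"x":0,"y":-0.04,"z":-0.14,"ax":0,"ay":0,"az":0,"claw":-1}]' 30
python3 - <<'E'
from h import *
C=np.array([.5928,-.0314,.1184]);a=np.deg2rad(19)
s=r.read_state();print(s["joint_positions"].round(2),R.from_quat(s["eef_rot"]).as_matrix().round(2).tolist())
P=C+.13*n;print(P)
go(P,-Y*np.cos(a)+dn*np.sin(a),-n)
go(P,-Y,-n)
E
```

```text
time: 9.25
ee_pos: [0.5472, 0.1996, 0.3057]
eef_rot: [0.995, 0.1, 0.004, -0.0]
ft_force: [0.4, 0.5, 1.2]
width: 0.0261
[ 0.1   0.26 -0.66  1.42  0.16  1.5  -0.34] [[0.98, 0.2, 0.01], [0.2, -0.98, 0.0], [0.01, 0.0, -1.0]]
[ 0.61060133 -0.11304426  0.21798578]
shift [-0.0009  0.3189  0.0878] turn [ 0.3449 -0.0638  0.1537]
shift [-0.0009  0.3189  0.0878] turn [ 0.3493 -0.006  -0.0053]
```

```bash
python3 -m crank '[{"x":0,"y":0.035,"z":0,"ax":0.03,"ay":0,"az":0,"claw":-1},{"x":0,"y":0.07,"z":0,"ax":0.06,"ay":0,"az":0,"claw":-1},{"x":0,"y":0.105,"z":0,"ax":0.1,"ay":0,"az":0,"claw":-1},{"x":0,"y":0.14,"z":0,"ax":0.14,"ay":0,"az":0,"claw":-1},{"x":0,"y":0.175,"z":0,"ax":0.175,"ay":0,"az":0,"claw":-1}]'
python3 - <<'E'
from h import *
C=np.array([.5928,-.0314,.1184]);a=np.deg2rad(19)
s=r.read_state();print(s["joint_positions"].round(2))
P=C+.13*n
go(P,-Y*np.cos(a)+dn*np.sin(a),-n)
E
```

```text
time: 9.67
ee_pos: [0.5808, 0.0257, 0.2995]
eef_rot: [0.979, 0.1, -0.018, -0.174]
ft_force: [0.8, 0.6, 0.2]
width: 0.059
[ 0.5   0.33 -0.55  1.39 -0.17  1.53  0.19]
shift [0.0011 0.1613 0.0277] turn [ 0.171  -0.0317  0.1593]
```

```bash
python3 -m crank '[{"x":0,"y":0.032,"z":0,"ax":0.034,"ay":-0.006,"az":0.03,"claw":-1},{"x":0,"y":0.064,"z":0,"ax":0.068,"ay":-0.012,"az":0.06,"claw":-1},{"x":0,"y":0.096,"z":0.01,"ax":0.1,"ay":-0.018,"az":0.09,"claw":-1},{"x":0,"y":0.128,"z":0.015,"ax":0.135,"ay":-0.025,"az":0.12,"claw":-1},{"x":0,"y":0.16,"z":0.02,"ax":0.17,"ay":-0.032,"az":0.159,"claw":-1}]'
python3 -m crank '[{"x":0,"y":0,"z":0,"ax":0,"ay":0,"az":0,"claw":-1},{"x":0,"y":0,"z":0,"ax":0,"ay":0,"az":0,"claw":-1},{"x":0,"y":0,"z":0,"ax":0,"ay":0,"az":0,"claw":-1},{"x":0,"y":0,"z":0,"ax":0,"ay":0,"az":0,"claw":-1},{"x":0,"y":0,"z":0,"ax":0,"ay":0,"az":0,"claw":-1}]'
python3 - <<'E'
from h import *
C=np.array([.5928,-.0314,.1184]);a=np.deg2rad(19)
s=r.read_state();print(s["joint_positions"].round(2))
go(C+.13*n,-Y*np.cos(a)+dn*np.sin(a),-n)
go(C+.017*n,-Y*np.cos(a)+dn*np.sin(a),-n)
c=camera("wrist");t=camera("top");cv2.imwrite("pics/w3.png",c["color"]);cv2.imwrite("pics/w4.png",cv2.resize(t["color"][150:330,220:460],(800,600)))
bar=dn*np.cos(a)+Y*np.sin(a)
for k in(-.039,0,.039): print(k,proj(c,C+.048*n+k*bar).round(0))
E
```

```text
time: 10.08
ee_pos: [0.6097, -0.1142, 0.2245]
eef_rot: [0.938, -0.056, -0.094, -0.328]
ft_force: [0.3, -0.2, 0.3]
width: 0.0856
time: 10.5
ee_pos: [0.6099, -0.1111, 0.2271]
eef_rot: [0.939, -0.053, -0.092, -0.326]
ft_force: [0.2, -0.2, 0.0]
width: 0.0869
[ 0.67  0.66 -0.44  1.18 -0.33  1.69  0.17]
shift [0.0026 0.0069 0.0057] turn [0.0034 0.0006 0.0018]
shift [0.0028 0.0062 0.1187] turn [0.0034 0.0006 0.0018]
-0.039 [323. 200.]
0 [322. 249.]
0.039 [322. 295.]
```

View pics/w3.png

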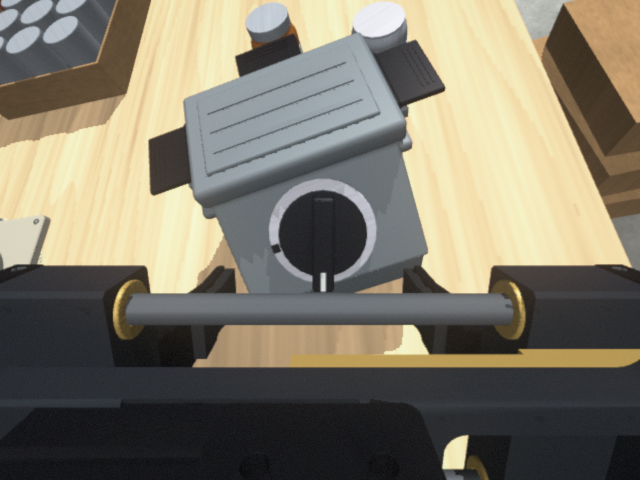

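View pics/w4.png

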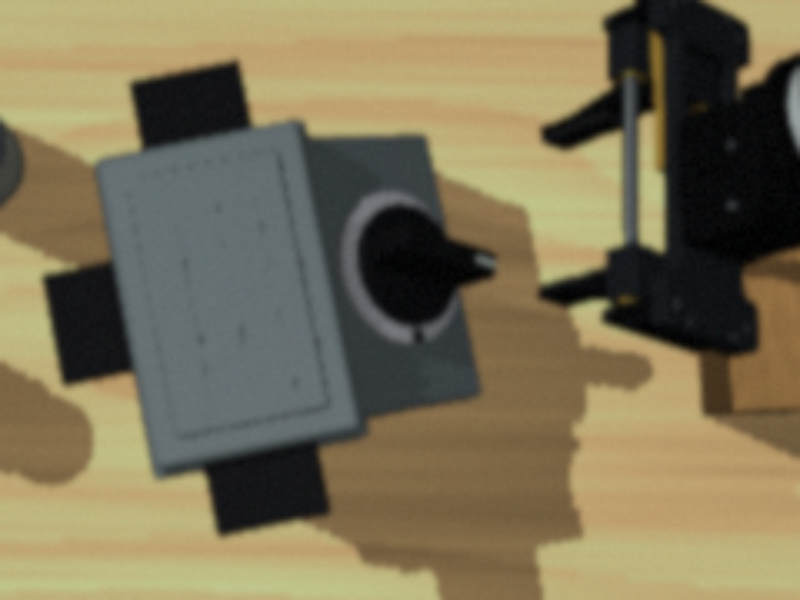

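The wrist view shows the bar upright from (323,200) to (323,290), which matches my prediction, so position and angle are good. All three flaps look level. I check that numerically, since a level flap should look longer in the top view.

```bash
python3 - <<'E'
from h import *
c=camera("top");im=c["color"]
m=(im.max(2)<35).astype(np.uint8)*255
m[:, :150]=0;m[:160]=0;m[330:]=0;m[:,335:]=0
for k in cv2.findContours(m,0,2)[0]:
    if cv2.contourArea(k)>60:
        q=cv2.minAreaRect(k); b=[plane(c,p,.161) for p in cv2.boxPoints(q)]
        print(np.round(q[0]),np.linalg.norm(b[0]-b[1]).round(4),np.linalg.norm(b[1]-b[2]).round(4))
E
python3 -m crank '[{"x":0.001,"y":0.003,"z":0.02,"ax":0.002,"ay":0,"az":0.002,"claw":-1},{"x":0.003,"y":0.006,"z":0.04,"ax":0.003,"ay":0,"az":0.002,"claw":-1},{"x":0.003,"y":0.006,"z":0.055,"ax":0.003,"ay":0,"az":0.002,"claw":-1},{"x":0.003,"y":0.006,"z":0.065,"ax":0.003,"ay":0,"az":0.002,"claw":-1},{"x":0.003,"y":0.006,"z":0.07,"ax":0.003,"ay":0,"az":0.002,"claw":-1}]'
python3 - <<'E'
from h import *
C=np.array([.5928,-.0314,.1184]);a=np.deg2rad(19)
go(C+.017*n,-Y*np.cos(a)+dn*np.sin(a),-n)
E
```

```text
[300. 296.] 0.0663 0.0415
[246. 246.] 0.0395 0.0638
[331. 228.] 0.0123 0.0556
[277. 181.] 0.0635 0.0379
time: 11.07
ee_pos: [0.6012, -0.0725, 0.1668]
eef_rot: [0.938, -0.056, -0.094, -0.33]
ft_force: [-0.4, -0.0, -1.2]
width: 0.0871
shift [ 0.0003 -0.0011  0.0471] turn [-0.0002  0.0016 -0.0016]
```

The lengths fit level flaps once parallax is counted: the near flap grew 4.6 mm (about 6 expected), the opposite 3 mm (2.6), the far 1.4 mm (about 1). Advancing onto the bar and gripping.

```bash
python3 -m crank '[{"x":0,"y":-0.001,"z":0.012,"ax":0,"ay":0,"az":0,"claw":-1},{"x":0,"y":-0.001,"z":0.024,"ax":0,"ay":0,"az":0,"claw":-1},{"x":0,"y":-0.001,"z":0.034,"ax":0,"ay":0,"az":0,"claw":-1},{"x":0,"y":-0.001,"z":0.04,"ax":0,"ay":0,"az":0,"claw":-1},{"x":0,"y":-0.001,"z":0.043,"ax":0,"ay":0,"az":0,"claw":-1}]'
python3 -m crank '[{"x":0,"y":0,"z":0,"ax":0,"ay":0,"az":0,"claw":1},{"x":0,"y":0,"z":0,"ax":0,"ay":0,"az":0,"claw":1},{"x":0,"y":0,"z":0,"ax":0,"ay":0,"az":0,"claw":1},{"x":0,"y":0,"z":0,"ax":0,"ay":0,"az":0,"claw":1},{"x":0,"y":0,"z":0,"ax":0,"ay":0,"az":0,"claw":1}]' 40
python3 -m crank '[{"x":0,"y":0,"z":0,"ax":0,"ay":0,"az":0,"claw":1},{"x":0,"y":0,"z":0,"ax":0,"ay":0,"az":0,"claw":1},{"x":0,"y":0,"z":0,"ax":0,"ay":0,"az":0,"claw":1},{"x":0,"y":0,"z":0,"ax":0,"ay":0,"az":0,"claw":1},{"x":0,"y":0,"z":0,"ax":0,"ay":0,"az":0,"claw":1}]'
python3 - <<'E'
from h import *
C=np.array([.5928,-.0314,.1184]);a=np.deg2rad(19)
s=r.read_state();print(s["joint_positions"].round(2),s["torque"])
go(C+.020*n,-Y*np.cos(a)+dn*np.sin(a),-n)
E
```

```text
time: 11.48
ee_pos: [0.5955, -0.0452, 0.1342]
eef_rot: [0.938, -0.056, -0.094, -0.33]
ft_force: [-0.4, -0.1, 0.5]
width: 0.0871
time: 11.9
ee_pos: [0.5961, -0.0464, 0.1352]
eef_rot: [0.938, -0.057, -0.093, -0.329]
ft_force: [-0.6, -0.1, -0.3]
width: 0.0616
time: 12.32
ee_pos: [0.5959, -0.0461, 0.1349]
eef_rot: [0.938, -0.057, -0.094, -0.329]
ft_force: [-0.1, 0.1, 0.9]
width: 0.0281
[ 0.64  0.66 -0.46  1.4  -0.34  1.46  0.2 ] [-0.78227027 -0.26561055  0.01163998]
shift [-0.0002 -0.0008  0.0023] turn [-0.0002  0.0009 -0.002 ]
```

Gripping takes one more call. Then I turn clockwise (+az) in small steps.

```bash
python3 -m crank '[{"x":0,"y":0,"z":0,"ax":0,"ay":0,"az":0,"claw":1},{"x":0,"y":0,"z":0,"ax":0,"ay":0,"az":0,"claw":1},{"x":0,"y":0,"z":0,"ax":0,"ay":0,"az":0,"claw":1},{"x":0,"y":0,"z":0,"ax":0,"ay":0,"az":0,"claw":1},{"x":0,"y":0,"z":0,"ax":0,"ay":0,"az":0,"claw":1}]' 40
python3 -m crank '[{"x":0,"y":0,"z":0,"ax":0,"ay":0,"az":0.04,"claw":1},{"x":0,"y":0,"z":0,"ax":0,"ay":0,"az":0.08,"claw":1},{"x":0,"y":0,"z":0,"ax":0,"ay":0,"az":0.12,"claw":1},{"x":0,"y":0,"z":0,"ax":0,"ay":0,"az":0.16,"claw":1},{"x":0,"y":0,"z":0,"ax":0,"ay":0,"az":0.2,"claw":1}]' 40
python3 - <<'E'
from h import *
C=np.array([.5928,-.0314,.1184]);a=np.deg2rad(19)
s=r.read_state();print(s["joint_positions"].round(2),s["torque"])
go(C+.020*n,-Y*np.cos(a)+dn*np.sin(a),-n)
E
```

```text
time: 12.73
ee_pos: [0.5962, -0.0461, 0.1349]
eef_rot: [0.938, -0.057, -0.093, -0.329]
ft_force: [2.9, 0.7, -1.0]
width: 0.018
time: 13.15
ee_pos: [0.5955, -0.0459, 0.1351]
eef_rot: [0.907, -0.243, -0.158, -0.304]
ft_force: [-1.5, 0.1, 0.8]
width: 0.0178
[ 0.59  0.65 -0.38  1.4  -0.39  1.47 -0.18] [-0.53734493  0.00724327  0.19687252]
shift [-0.     -0.0007  0.0023] turn [-1.000e-04  1.500e-03 -2.039e-01]
```

```bash
python3 -m crank '[{"x":0,"y":0,"z":0,"ax":0,"ay":0,"az":0.04,"claw":1},{"x":0,"y":0,"z":0,"ax":0,"ay":0,"az":0.08,"claw":1},{"x":0,"y":0,"z":0,"ax":0,"ay":0,"az":0.12,"claw":1},{"x":0,"y":0,"z":0,"ax":0,"ay":0,"az":0.16,"claw":1},{"x":0,"y":0,"z":0,"ax":0,"ay":0,"az":0.2,"claw":1}]' 50
python3 -m crank '[{"x":0,"y":0,"z":0,"ax":0,"ay":0,"az":0.04,"claw":1},{"x":0,"y":0,"z":0,"ax":0,"ay":0,"az":0.08,"claw":1},{"x":0,"y":0,"z":0,"ax":0,"ay":0,"az":0.12,"claw":1},{"x":0,"y":0,"z":0,"ax":0,"ay":0,"az":0.16,"claw":1},{"x":0,"y":0,"z":0,"ax":0,"ay":0,"az":0.19,"claw":1}]' 50
python3 - <<'E'
from h import *
C=np.array([.5928,-.0314,.1184]);a=np.deg2rad(19)
s=r.read_state();print(s["joint_positions"].round(2),s["torque"], "about tool z",R.from_quat(s["eef_rot"]).inv().apply(s["torque"]))
go(C+.020*n,-Y*np.cos(a)+dn*np.sin(a),-n)
E
```

```text
time: 13.57
ee_pos: [0.5951, -0.0456, 0.1354]
eef_rot: [0.841, -0.418, -0.216, -0.266]
ft_force: [-3.2, -0.7, 4.5]
width: 0.0177
time: 13.98
ee_pos: [0.5948, -0.0451, 0.1358]
eef_rot: [0.747, -0.569, -0.263, -0.221]
ft_force: [-5.9, 0.2, 7.4]
width: 0.0172
[ 0.49  0.63 -0.23  1.41 -0.47  1.49 -0.9 ] [0.43230854 0.97570275 0.93806726] about tool z [-1.22890095 -0.69424995 -0.16332846]
shift [ 0.0007 -0.0009  0.0023] turn [ 0.0007  0.0028 -0.5936]
```

```bash
python3 -m crank '[{"x":0,"y":0,"z":0,"ax":0,"ay":0,"az":0.02,"claw":1},{"x":0,"y":0,"z":0,"ax":0,"ay":0,"az":0.035,"claw":1},{"x":0,"y":0,"z":0,"ax":0,"ay":0,"az":0.05,"claw":1},{"x":0,"y":0,"z":0,"ax":0,"ay":0,"az":0.05,"claw":1},{"x":0,"y":0,"z":0,"ax":0,"ay":0,"az":0.05,"claw":1}]' 50
python3 - <<'E'
from h import *
C=np.array([.5928,-.0314,.1184]);a=np.deg2rad(19)
s=r.read_state();print("about tool z",R.from_quat(s["eef_rot"]).inv().apply(s["torque"]))
go(C+.020*n,-Y*np.cos(a)+dn*np.sin(a),-n)
E
```

```text
time: 14.4
ee_pos: [0.5948, -0.0451, 0.1359]
eef_rot: [0.719, -0.604, -0.273, -0.208]
ft_force: [-6.4, -0.4, 6.3]
width: 0.0177
about tool z [-1.37874397 -0.45212826 -1.1376974 ]
shift [ 0.0007 -0.001   0.0023] turn [ 0.001   0.0027 -0.6409]
```

The torque of −1.14 N m about the dial's axis is far above the detent's, so the dial is at its stop. I open only partly because the lid is near, then back straight out.

```bash
python3 -m crank '[{"x":0,"y":0,"z":0,"ax":0,"ay":0,"az":0.03,"claw":0.2},{"x":0,"y":0,"z":0,"ax":0,"ay":0,"az":0.0,"claw":0.2},{"x":0,"y":0,"z":0,"ax":0,"ay":0,"az":-0.02,"claw":0.2},{"x":0,"y":0,"z":0,"ax":0,"ay":0,"az":-0.02,"claw":0.2},{"x":0,"y":0,"z":0,"ax":0,"ay":0,"az":-0.02,"claw":0.2}]'
python3 -m crank '[{"x":0,"y":0,"z":-0.01,"ax":0,"ay":0,"az":0,"claw":0.2},{"x":0,"y":0,"z":-0.025,"ax":0,"ay":0,"az":0,"claw":0.2},{"x":0,"y":0,"z":-0.05,"ax":0,"ay":0,"az":0,"claw":0.2},{"x":0,"y":0,"z":-0.08,"ax":0,"ay":0,"az":0,"claw":0.2},{"x":0,"y":0,"z":-0.11,"ax":0,"ay":0,"az":0,"claw":0.2}]'
python3 -m crank '[{"x":0,"y":0,"z":-0.03,"ax":0,"ay":0,"az":0,"claw":0.2},{"x":0,"y":0,"z":-0.06,"ax":0,"ay":0,"az":0,"claw":0.2},{"x":0,"y":0,"z":-0.06,"ax":0,"ay":0,"az":0,"claw":0.2},{"x":0,"y":0,"z":-0.06,"ax":0,"ay":0,"az":0,"claw":0.2},{"x":0,"y":0,"z":-0.06,"ax":0,"ay":0,"az":0,"claw":0.2}]'
python3 - <<'E'
from h import *
s=r.read_state();print(s["joint_positions"].round(2))
c=camera("wrist");t=camera("top");d=camera("side")
cv2.imwrite("pics/w5.png",np.hstack([cv2.resize(c["color"],(400,300)),cv2.resize(t["color"][140:340,160:480],(400,300))]))
cv2.imwrite("pics/s5.png",np.hstack([d["color"][150:430,200:430]]))
E
```

```text
time: 14.82
ee_pos: [0.5958, -0.046, 0.135]
eef_rot: [0.73, -0.591, -0.268, -0.213]
ft_force: [0.1, 0.3, 0.4]
width: 0.034
time: 15.23
ee_pos: [0.611, -0.1162, 0.2206]
eef_rot: [0.73, -0.591, -0.268, -0.213]
ft_force: [0.9, -0.6, 0.2]
width: 0.0347
time: 15.65
ee_pos: [0.6193, -0.1527, 0.2647]
eef_rot: [0.73, -0.591, -0.268, -0.214]
ft_force: [0.3, -0.4, 0.3]
width: 0.0346
[ 0.55  0.68 -0.18  1.04 -0.46  1.83 -1.  ]
```

View pics/w5.png

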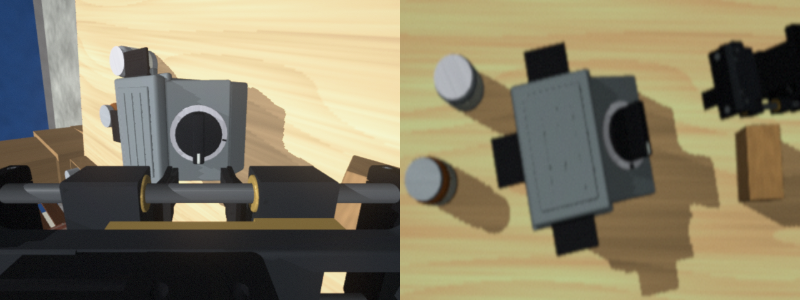

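The wrist half shows the white line at (198,158) on the closed-mark side, about 80° from the narrow mark at (223,139). In the top half the jar, can and carton are where they started. A last side view checks the tabs.

View pics/s5.png

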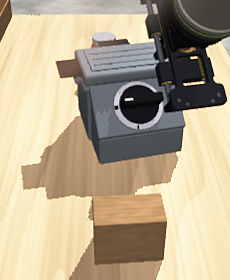

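The near flap at (66,68) is level, the opposite flap no longer stands up behind the lid, and the white line points left at the closed mark. The gripper hides the far flap here, but it was level in the earlier wrist view.

```bash
python3 -c "
from bench import r,close_job
s=r.read_state();print(s['time'],s['ft_force'],abs(s['joint_vel']).max());print(close_job())"
```

```text
15.8 [0.03712351 0.16511872 0.53457935] 0.003070022320138345
the job is handed in; nothing more can be done
None
```

I pressed all three tabs (near, far, opposite) down to their stops, then turned the dial clockwise to its stop. After that I let go, backed off and handed the job in at 15.8 s.

- **Tabs:** each press ended with the tool at z ≈ 0.161, the level height, with 17 to 33 N on it. The flap lengths in the top view fit level flaps. For the far tab that change is small (1.4 mm), and the gripper hid it in the last side view; an earlier wrist picture showed it level.
- **Dial:** it turned about 1.28 rad and then pushed back with 1.1 N m at the stop. After release, the white line lies about 80° from the narrow mark, where 77° is closed.
- **Jar, can and carton:** in the last top view they stand within a few pixels of where they started.
- **Robot:** wrist force was about 0.5 N at the end, so it was touching nothing.

Two things went wrong on the way. The first move call was refused for missing keys, so nothing moved. Joint 7 also reached its −2.6 limit while I was turning towards the third tab, so I turned the other way. Nothing reported a fault.

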